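# Hang the pipette hanger on its twin-pin stand and lock it

## Robot

A 7-joint arm with a two-finger parallel gripper is mounted at the origin on the work surface. World frame = base frame: x ahead of the robot, y to its left, z up, the work surface at z = 0. Lengths are in m, angles in rad, forces in N, time in s.
With the tool pointing down it reaches from about 0.4 to 0.85 m from the base axis. Payload 10.4 kg.
Tool frame: the origin (TCP) lies at the very end of the fingers, on their centre line; the grasp point (between the pads) lies 19 mm behind it; z points along the fingers, y is the line along which they close (so a half turn about z gives the same grasp; the last joint's range is limited). The gripper opens to 87 mm and grips with 3 to 60 N. Pads are 19 mm wide; open, the fingers measure 117 mm over their backs; the gripper's body (75 mm by 190 mm) begins 51 mm behind the grasp point.
Start: joints at [1.184, 0.332, -0.065, 1.46, 0.022, 1.35, -0.088], TCP at [0.222, -0.584, 0.223] pointing down, gripper open.
Joint ranges: [-2.6, 2.6], [-0.5, 2.12], [-1.47, 1.34], [0.16, 2.42], [-1.27, 4.41], [0.06, 2.06], [-2.6, 2.6]. Speed limits (rad/s): [2.22, 2.22, 2.79, 2.79, 3.14, 3.14, 3.14].

## Interface

Orientations are given as a unit quaternion [x, y, z, w].
In Python, from bench import * gives the robot as it stands.
- The arm moves only by the tool step_arm, never from a script. Its arguments are lists of equal length, an entry for each row: "delta_pos": the shift along the world's x, y, z in units of 25 mm (1.0 is 25 mm), a list of three; "turn": the turn about the world's z in units of 0.12 rad (1.0 is 0.12 rad). In form: {"delta_pos": [[tx, ty, tz], ...], "turn": [turn, ...]}. A call has 1 to 12 rows; each row shifts and turns the commanded pose from where the row before left it; what a row does not reach is not made up. A row lasts 1/10 s, in which the tool goes at most 50 mm and 8.59 degrees, less where a joint would pass 70% of its speed; a pose out of reach is approached as far as the arm can. A call with a number of a shift or a turn outside -1 to 1 is refused whole. A call with a gripper value outside its range is refused whole. "grip" is the closure, from 0 (fully open) to 1 (shut), set as the call begins (left out, the last holds). The fingers move at their own pace and stop on an object; "newtons" is the grip in N (left out, the last holds). Time passes only in rows, so rows that do not move let the fingers close. It gives the time, the measured TCP pose, the force, the opening and the grip force at its end, in the units of the state.
- read_state(): the state, without advancing time (a new reading comes with each control period).
- camera(name): name is "scene" or "top" or "wrist"; returns a dict with "image" (400x640x3 uint8, red, green, blue), "z_map" (400x640 float32, m along the optical axis (not along the pixel's ray), 0 where there is no reading), "mtx" (3x3 intrinsics, pixels), "view" (4x4, takes a point from world to camera coordinates). Camera axes: x right, y up, looking along -z (the intrinsics and any distortion apply to the point x, -y, -z); pixel columns grow to the right and rows downward; lengths in m; the calibration is good to about 2 mm. A picture is of the moment at which its call begins.
- close_job(): hands the job in; it is judged then, once.
The state is a dict: "time": time; "joint_positions": joint angles; "joint_vel": joint speeds; "joint_torque": joint torques, N m; "ee_pos": TCP position; "eef_rot": TCP orientation; "ft_force": force on the tool from outside, world axes, zero at the start; "torque": the same for the moment, N m; "width": finger opening in m; "grip_force": force on a finger pad.
Only numpy, scipy, OpenCV 4.12 (cv2) and the standard library are available. Lean on these libraries where they do the work, as an engineer would, in place of code of your own. Each camera call takes 0.05 s, during which the arm holds its last target. There are 200 camera calls.

## Task

Pick up the white saddle-shaped pipette hanger and hang it across the cross bar of the metal stand, with both of the bar's pins up through its two holes and its top plate lying flat on the bar. The bar is clamped by eye and may sit several millimetres off where it is reported, so feel for the pins with light pressure and never force the hanger against the stand. With the hanger home, turn the stand's keeper all the way round to its stop over the end of the hanger's top plate, let go, and leave everything else on the bench where it is.

Things in the scene. Friction and masses are not known exactly. Their poses are not given: they have to be found in the camera images.
- holder_mid (a point): Middle of the loose white plastic hanger, half-way up its 108 mm, about 220 g, standing upright; z up, y along its length, x across; same either way round. Two side walls, 120 mm long (y), 60 mm tall, 50 mm apart inside, open at both ends, carry a level top plate 120 (y) x 58 (x) x 6 mm, underside 6 mm above this point. Comb teeth stick out 20 mm from its long edges (98 mm in x).
- holder_fin (a point): Grip fin in the middle of the hanger's top plate: 10 mm thick (x), 40 mm long (y), rising 42 mm from the top of the plate. This point is on its centre, 24 mm above the plate's top, 18 mm below the fin's top, 36 mm above holder_mid. Axes as holder_mid.
- holder_hole (a point): Centre of one of the two round through holes of the top plate (10.5 mm diameter), at the plate's underside, at y = +32 mm from the hanger's middle; the other is at y = -32 mm, both at x = 0.
- stand_bar (a point): Nominal middle of the top face of the stand's steel cross bar, 110 mm above the bench; z up, y along the bar, x across. Bar 30 mm wide (x), 20 mm deep, open below, between two end posts (52 mm in x, 16 mm in y, at y = +-88 mm, tops 9 mm above this point) on a fixed foot 100 x 205 mm. Hanger fully home: holder_mid 6 mm below this point; resting on the pin tips: 16 mm above.
- stand_pin (a point): NOMINAL tip of the +y pin of two upright steel pins, 8 mm diameter, 22 mm tall, tip slightly bevelled, standing on the bar at nominal y = +-32 mm, x = 0 of stand_bar. The bar with both pins is clamped rigidly, but up to 6 mm from nominal in x and in y (not turned, same height), different each time; no reported pose includes this shift.
- keeper (a joint): Keeper angle (rad): flat steel bar 14 mm wide, 6 mm thick, turning level on the +y post. 0 = closed, at its stop: its arm (46 mm from the pivot) points to the stand's -y, over the end of the hanger's top plate, 4 mm above it. Grows anticlockwise seen from above, to 1.9; about 1.5 = open. Light friction, about 1.5 N at the knob; stays where left.
- keeper_pivot (a point): Pivot of the keeper, on top of the stand's +y post; axis vertical; axes as stand_bar.
- keeper_knob (a point): Centre of the keeper's upright round knob, 12 mm diameter, 26 mm tall, 40 mm from the pivot on the side opposite its arm: to the pivot's +y when closed (0), to its -x at 1.57 (stand axes). Its lower end is on the keeper bar.
- tube_box: bystander: blue box of microtubes, 75 x 110 x 42 mm; origin under its centre
- well_plate: bystander: grey well plate, 86 x 128 x 17 mm; origin under its centre
- jar: bystander: small amber jar, 32 mm diameter, 45 mm tall; origin under its centre
- marker: bystander: grey marker pen lying flat, 115 mm long, 12 mm thick; origin under its centre
- dish: bystander: low glass dish, 80 mm diameter, 14 mm tall; origin under its centre
- box_blocks: bystander: small cardboard carton 50 x 70 x 35 mm; origin under its centre

How it is judged:
On the way, in this order (a step that is already met when the one before it is completed fails the run):
1. the hanger is fully home on both pins while the keeper is still open (x of holder_mid in the frame of stand_bar between -0.01 and 0.01 m and y of holder_mid in the frame of stand_bar between -0.01 and 0.01 m and z of holder_mid in the frame of stand_bar between -0.0085 and -0.003 m and angle between holder_mid's own z axis and vertical below 0.06 rad and angle between the y axis of holder_mid and the y axis of stand_bar, either way round below 0.08 rad and value of joint keeper above 1 rad), for 0.2 s.
2. the keeper is turned closed over the hanger (x of holder_mid in the frame of stand_bar between -0.01 and 0.01 m and y of holder_mid in the frame of stand_bar between -0.01 and 0.01 m and z of holder_mid in the frame of stand_bar between -0.0085 and -0.003 m and angle between holder_mid's own z axis and vertical below 0.06 rad and angle between the y axis of holder_mid and the y axis of stand_bar, either way round below 0.08 rad and value of joint keeper below 0.15 rad), for 0.2 s.
At the end, for the whole second after the job is handed in: The hanger hangs on both pins with its top plate flat on the bar (holder_mid 3 to 8.5 mm below stand_bar, within 10 mm of it in x and y, tilt under 0.06 rad, its length along the bar within 0.08 rad, either way round), at rest, and the keeper is closed over it (below 0.15 rad) (all of step 2 and linear speed of holder below 0.02 m/s); the robot touches nothing.
It fails at once if the hanger is pressed against the stand with more than 40 N (contact force between holder and stand above 40 N).
It fails at once if something else on the bench is moved by more than 30 mm (distance of any of tube_box, well_plate, jar, marker, dish, box_blocks from where it was at the start of the episode above 0.03 m).
It also fails if it takes over 72 s, if anything falls off the work surface, if the arm or the gripper's body presses on something with over 40 N, if the wrist force passes 120 N, or if a joint passes its speed limit or range.

## Working session

There is one attempt and no reset: what is moved stays moved. The work goes in short steps, Python scripts to look and compute and a tool call to move; the robot and the scene stay as the last step left them, time stands still between calls to the robot, and variables do not carry over. Pictures are saved under pics/ and viewed, at most 10 in all, crops included, and the job is handed in when it is done.

Besides the shell and the picture viewer there is one more tool, called after "Emit:" as name(argument=value, ...), one argument or row to a line, values as JSON. step_arm: Moves the arm, as the interface text tells. Shifts and turns lie within -1 to 1; 1 stands for 25 mm of shift or 0.12 rad of turn. Its arguments: {"type":"object","properties":{"delta_pos":{"type":"array"},"turn":{"type":"array"},"grip":{"type":"number"},"newtons":{"type":"number"}},"required":["delta_pos","turn"]}

```bash
ls; mkdir -p pics
cat > h.py <<'E'
from bench import *
import numpy as np, cv2
def shot(n,f=None):
    c=camera(n)
    if f: cv2.imwrite('pics/'+f,c['image'][:,:,::-1])
    return c
def pts(c):
    z=c['z_map'];v,u=np.mgrid[:z.shape[0],:z.shape[1]]
    K=c['mtx'];P=np.stack([(u-K[0,2])/K[0,0]*z,-(v-K[1,2])/K[1,1]*z,-z],-1)
    T=np.linalg.inv(c['view']);return P@T[:3,:3].T+T[:3,3]
E
python3 - <<'E'
from h import *
a=shot('top','top0.png');b=shot('scene','scene0.png')
cv2.imwrite('pics/both0.png',np.vstack([cv2.resize(x['image'],(480,300))[:,:,::-1] for x in(a,b)]))
np.savez('top0.npz',**a);np.savez('scene0.npz',**b)
s=read_state();print({k:np.round(v,3).tolist() for k,v in s.items()})
print(a['mtx'],np.round(a['view'],3),np.round(b['view'],3))
E
```

```text
pics
{'time': 0.1, 'joint_positions': [1.184, 0.333, -0.065, 1.461, 0.022, 1.35, -0.089], 'joint_vel': [0.0, -0.002, -0.002, -0.003, 0.001, 0.001, 0.001], 'joint_torque': [0.003, -62.454, 0.026, -39.071, -0.061, 0.037, 0.0], 'ee_pos': [0.222, -0.584, 0.222], 'eef_rot': [0.983, 0.181, -0.0, -0.001], 'ft_force': [-0.862, -0.675, -0.009], 'torque': [-0.026, -0.056, -0.036], 'grip_force': 0.0, 'width': 0.087}
[[401.38008498   0.         321.17417158]
 [  0.         401.38008498 202.51172405]
 [  0.           0.           1.        ]] [[-0.021 -0.999 -0.037 -0.038]
 [ 0.989 -0.027  0.147 -0.575]
 [-0.148 -0.034  0.988 -1.057]
 [ 0.     0.     0.     1.   ]] [[-0.741  0.672 -0.011  0.471]
 [-0.472 -0.508  0.721  0.169]
 [ 0.478  0.539  0.693 -1.383]
 [ 0.     0.     0.     1.   ]]
```

View pics/top0.png

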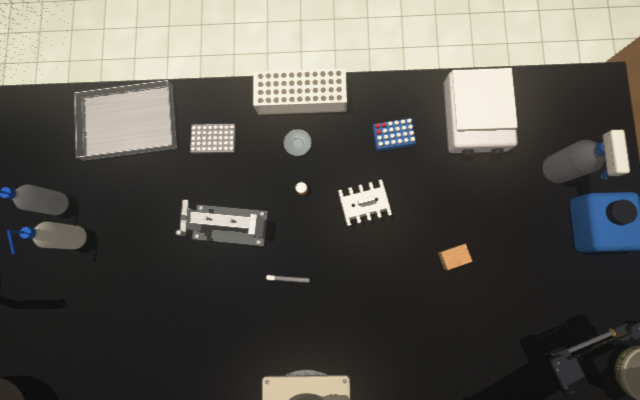

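View pics/scene0.png

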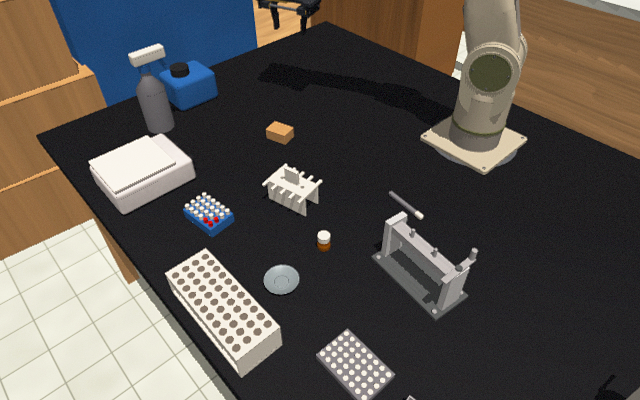

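The top view shows the hanger at about (365,202) with its fin along its length. The stand is at about (222,222), with pins near (207,220) and (234,222). The open keeper is at (183,218), with its knob near (180,233). In the scene view the hanger is at (290,190) and the stand at (425,260), with the keeper on the near post.

```bash
cat > m.py <<'E'
from h import *
for n,bx in (('top',None),('scene',None)):
    c=dict(np.load(n+'0.npz'));P=pts(c);im=c['image'].astype(int)
    if n=='top': R={'h':(330,170,400,235),'s':(165,190,280,255)}
    else: R={'h':(255,155,330,222),'s':(365,200,490,320)}
    for k,(u0,v0,u1,v1) in R.items():
        p=P[v0:v1,u0:u1].reshape(-1,3)
        z=p[:,2]
        print(n,k,'zhist',[(round(a,3),int(b)) for b,a in zip(*np.histogram(z,bins=np.arange(-.005,.18,.005))) if b>3])
        for lo,hi in ((.06,.069),(.1,.107),(.104,.112),(.112,.125),(.12,.145),(.145,.17)) if k=='s' else ((.05,.075),(.09,.115)):
            q=p[(z>lo)&(z<hi)]
            if len(q)<4: continue
            r=cv2.minAreaRect((q[:,:2]*1000).astype(np.float32))
            print('  ',lo,hi,len(q),q.mean(0).round(4),np.round(r[0],1),np.round(r[1],1),round(r[2],1))
E
python3 m.py
```

```text
top h zhist [(np.float64(-0.005), 2283), (np.float64(0.0), 858), (np.float64(0.005), 13), (np.float64(0.01), 4), (np.float64(0.015), 7), (np.float64(0.02), 5), (np.float64(0.025), 6), (np.float64(0.03), 7), (np.float64(0.035), 7), (np.float64(0.04), 4), (np.float64(0.045), 6), (np.float64(0.055), 19), (np.float64(0.06), 644), (np.float64(0.065), 434), (np.float64(0.07), 8), (np.float64(0.075), 4), (np.float64(0.09), 6), (np.float64(0.095), 6), (np.float64(0.1), 11), (np.float64(0.105), 49), (np.float64(0.11), 4)]
   0.05 0.075 1107 [ 0.568  -0.1697  0.0645] [ 569.  -169.8] [ 97.9 120.4] 13.1
   0.09 0.115 76 [ 0.5681 -0.1692  0.1049] [ 568.7 -169.9] [10.  40.8] 13.8
top s zhist [(np.float64(-0.005), 3123), (np.float64(0.0), 1278), (np.float64(0.005), 1052), (np.float64(0.01), 398), (np.float64(0.015), 12), (np.float64(0.02), 12), (np.float64(0.025), 13), (np.float64(0.03), 15), (np.float64(0.035), 13), (np.float64(0.04), 11), (np.float64(0.045), 9), (np.float64(0.05), 15), (np.float64(0.055), 9), (np.float64(0.06), 8), (np.float64(0.065), 17), (np.float64(0.07), 15), (np.float64(0.07
[... 2056 characters left out ...]
64(0.1), 138), (np.float64(0.105), 750), (np.float64(0.11), 211), (np.float64(0.115), 181), (np.float64(0.12), 170), (np.float64(0.125), 157), (np.float64(0.13), 29), (np.float64(0.135), 11), (np.float64(0.14), 14), (np.float64(0.145), 18), (np.float64(0.15), 14)]
   0.06 0.069 87 [0.5392 0.2378 0.0647] [538.3 210. ] [ 49.3 196.2] 1.9
   0.1 0.107 252 [0.535  0.2092 0.1043] [523.8 209.4] [192.8  51.7] 83.4
   0.104 0.112 950 [0.5287 0.2115 0.1085] [523.5 210.5] [191.1  51.7] 83.1
   0.112 0.125 398 [0.5279 0.2206 0.1196] [524.2 209.1] [194.  92.] 83.8
   0.12 0.145 381 [0.5324 0.2861 0.1265] [538.1 215.1] [ 91.1 185.9] 2.6
   0.145 0.17 32 [0.494  0.2994 0.1499] [493.7 299. ] [12.9 10.4] 4.4
```

Emit:
step_arm(
  delta_pos=[
    [0.77,0.92,0],
    [0.77,0.92,0],
    [0.77,0.92,0],
    [0.77,0.92,0],
    [0.77,0.92,0],
    [0.77,0.92,0],
    [0.77,0.92,0],
    [0.77,0.92,0],
    [0.77,0.92,0],
    [0.77,0.92,0],
    [0.77,0.92,0],
    [0.77,0.92,0],
  ],
  turn=[0.66,0.66,0.66,0.66,0.66,0.66,0.66,0.66,0.66,0.66,0.66,0.66],
)

```text
time: 1.3
ee_pos: [0.4549, -0.3061, 0.2226]
eef_rot: [0.79, 0.613, 0.0, 0.0]
ft_force: [0.5, -0.9, -0.5]
width: 0.0868
grip_force: 0.0
```

Emit:
step_arm(
  delta_pos=[
    [0.77,0.92,0],
    [0.77,0.92,0],
    [0.77,0.92,0],
    [0.77,0.92,0],
    [0.77,0.92,0],
    [0.77,0.92,0],
    [0,0,0],
    [0,0,0],
  ],
  turn=[0.66,0.66,0.66,0.66,0.66,0.66,0,0],
)

```text
time: 2.1
ee_pos: [0.5694, -0.1687, 0.2223]
eef_rot: [0.625, 0.781, 0.0, -0.0]
ft_force: [0.1, 0.5, 0.8]
width: 0.0867
grip_force: 0.0
```

```bash
cat > yaw.py <<'E'
from h import *
from scipy.spatial.transform import Rotation as R
def ty():
    s=read_state();y=R.from_quat(s['eef_rot']).as_matrix()[:,1]
    return s['ee_pos'],np.degrees(np.arctan2(y[1],y[0]))%180,s
E
python3 - <<'E'
from yaw import *
p,a,s=ty();print(np.round(p,4),a,s['ft_force'])
c=shot('wrist','w1.png');np.savez('w1.npz',**c);P=pts(c).reshape(-1,3)
print(np.linalg.inv(c['view'])[:3].round(3))
near=np.hypot(P[:,0]-.569,P[:,1]+.169)<.09
for lo,hi in((.05,.075),(.102,.115)):
    q=P[near&(P[:,2]>lo)&(P[:,2]<hi)];r=cv2.minAreaRect((q[:,:2]*1000).astype(np.float32));print(len(q),np.median(q[:,2]),r)
E
```

```text
[ 0.5694 -0.1687  0.2223] 12.696356923625375 [0.0611687  0.53577988 0.77257596]
[[ 0.975 -0.211 -0.065  0.551]
 [ 0.22   0.933  0.285 -0.09 ]
 [ 0.001 -0.292  0.956  0.385]]
6529 0.06677598322718908 ((568.8084716796875, -169.84359741210938), (97.2694320678711, 120.37144470214844), 12.955353736877441)
445 0.10867988862490208 ((568.8518676757812, -169.4912872314453), (9.77241039276123, 39.94771957397461), 12.887367248535156)
```

View pics/w1.png

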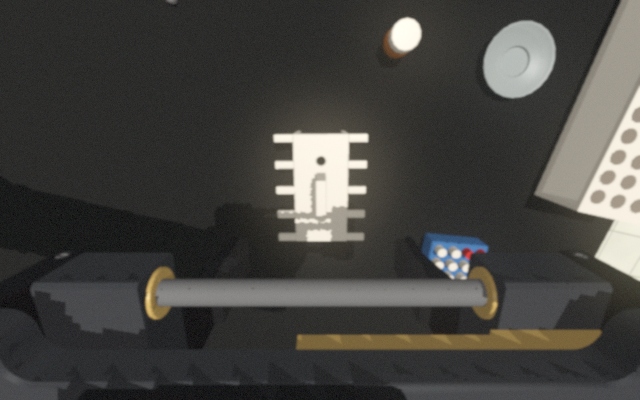

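The wrist view shows the hanger centred at about (320,190), square to the fingers. Its measured heights (plate 66.7 mm, fin top 108.7 mm) match the text. Next I go down and grasp the fin.

Emit:
step_arm(
  delta_pos=[
    [-0.02,-0.04,-0.8],
    [0,0,-0.9],
    [0,0,-0.9],
    [0,0,-0.9],
    [0,0,-0.9],
    [0,0,-0.9],
    [0,0,-0.6],
    [0,0,0],
  ],
  turn=[0.03,0,0,0,0,0,0,0],
)

```text
time: 2.95
ee_pos: [0.5668, -0.1716, 0.0731]
eef_rot: [0.625, 0.781, -0.001, -0.002]
ft_force: [-0.3, 0.3, 1.2]
width: 0.0871
grip_force: 0.0
```

Emit:
step_arm(
  delta_pos=[
    [0,0,0],
    [0,0,0],
    [0,0,0],
    [0,0,0],
    [0,0,0],
    [0,0,0],
    [0,0,0],
    [0,0,0],
  ],
  turn=[0,0,0,0,0,0,0,0],
  grip=1,
  newtons=30,
)

```text
time: 3.75
ee_pos: [0.5684, -0.1711, 0.0751]
eef_rot: [0.624, 0.781, 0.0, 0.0]
ft_force: [-0.7, 0.2, 0.4]
width: 0.031
grip_force: 0.0
```

Emit:
step_arm(
  delta_pos=[
    [0,0,0],
    [0,0,0],
    [0,0,0],
    [0,0,0],
    [0,0,0],
    [0,0,0],
  ],
  turn=[0,0,0,0,0,0],
)

```text
time: 4.35
ee_pos: [0.5682, -0.1711, 0.0749]
eef_rot: [0.624, 0.781, -0.0, -0.0]
ft_force: [-0.1, -0.3, -1.6]
width: 0.0095
grip_force: 30.0
```

```bash
cat > s.py <<'E'
from h import *
for n in('top','scene'):
    c=dict(np.load(n+'0.npz'));P=pts(c);im=c['image']
    u0,v0,u1,v1=(165,190,280,255) if n=='top' else (365,200,490,320)
    p=P[v0:v1,u0:u1].reshape(-1,3)
    # stand frame guess
    yaw=np.radians(-6.5);ex=np.array([np.cos(yaw),np.sin(yaw)]);ey=np.array([-ex[1],ex[0]])
    o=np.array([.5245,.2087]);d=p[:,:2]-o;x=d@ex;y=d@ey;z=p[:,2]
    def show(nm,m):
        q=p[m];
        if len(q)>3: print(n,nm,len(q),'xy',q[:,:2].mean(0).round(4),'z',q[:,2].min().round(4),np.median(q[:,2]).round(4),q[:,2].max().round(4),'local x',x[m].min().round(4),x[m].max().round(4),'y',y[m].min().round(4),y[m].max().round(4))
        return q
    bar=(np.abs(y)<.07)&(np.abs(x)<.03)&(z>.1)&(z<.1135);q=show('bar',bar)
    print(cv2.minAreaRect((q[:,:2]*1000).astype(np.float32)))
    show('post-',(y<-.075)&(z>.112)&(np.abs(x)<.05)&(z<.124))
    show('post+',(y>.075)&(z>.112)&(z<.123))
    show('pin+',(np.abs(y-.032)<.018)&(np.abs(x)<.015)&(z>.124))
    show('pin-',(np.abs(y+.032)<.018)&(np.abs(x)<.015)&(z>.124))
    q=show('keeper',(y>.06)&(z>.1225)&(z<.131));print(cv2.minAreaRect((q[:,:2]*1000).astype(np.float32)))
    show('knob',(y>.06)&(z>.146))
    f=(z>.004)&(z<.016);q=show('foot',f);print(cv2.minAreaRect((q[:,:2]*1000).astype(np.float32)))
E
python3 s.py
```

```text
top bar 603 xy [0.5264 0.2081] z 0.1001 0.1085 0.1134 local x -0.013 0.0176 y -0.0699 0.0699
((526.8409423828125, 208.47537231445312), (139.802001953125, 30.187158584594727), 83.16432189941406)
top post- 135 xy [0.5122 0.1206] z 0.112 0.1177 0.1225 local x -0.0278 0.0237 y -0.0971 -0.0755
top post+ 84 xy [0.536  0.2922] z 0.1121 0.1204 0.123 local x -0.046 0.044 y 0.0784 0.096
top pin+ 8 xy [0.5293 0.2363] z 0.126 0.1308 0.1326 local x -0.0011 0.0043 y 0.0252 0.0305
top pin- 9 xy [0.5227 0.1738] z 0.1268 0.1295 0.1325 local x -0.0008 0.0049 y -0.0378 -0.0301
top keeper 162 xy [0.5361 0.2946] z 0.1225 0.1252 0.1306 local x -0.047 0.0434 y 0.0776 0.0961
((532.5822143554688, 295.3741760253906), (14.876675605773926, 90.06394958496094), 86.44075012207031)
top knob 21 xy [0.4935 0.2971] z 0.1469 0.1502 0.1548 local x -0.0461 -0.0355 y 0.0789 0.0895
top foot 1532 xy [0.517 0.209] z 0.004 0.0086 0.0157 local x -0.0778 0.0989 y -0.1431 0.1833
((535.6644287109375, 229.197998046875), (325.4478759765625, 169.89877319335938), 86.59117126464844)
scene bar 855 xy [0.5298 0.2113] z 0.1001 0.1085 0.1
[... 314 characters left out ...]
0452 y 0.0802 0.0976
scene pin+ 19 xy [0.5305 0.2391] z 0.1251 0.1284 0.1318 local x -0.0026 0.0063 y 0.0266 0.0343
scene pin- 14 xy [0.5233 0.1758] z 0.1266 0.1295 0.1323 local x -0.0032 0.0065 y -0.0367 -0.0298
scene keeper 273 xy [0.5369 0.297 ] z 0.1225 0.125 0.1307 local x -0.0467 0.0452 y 0.0802 0.0976
((533.9739379882812, 296.9813232421875), (14.42114543914795, 91.926025390625), 86.44477081298828)
scene knob 75 xy [0.8521 0.4289] z 0.1477 0.8421 0.8421 local x -0.0478 0.5279 y 0.0811 0.3688
scene foot 2752 xy [0.5263 0.2051] z 0.004 0.0088 0.0153 local x -0.2079 0.0504 y -0.2058 0.106
((462.6461181640625, 182.2330322265625), (321.98443603515625, 224.48846435546875), 24.18174171447754)
```

The fin is gripped (opening 9.5 mm, 30 N). From both views the pins' midpoint is about (0.5265, 0.206), their tips are at 0.132 and the bar yaw is about -6.4°. I'll lift and take a close look at the pins before reaching the bar.

Emit:
step_arm(
  delta_pos=[
    [0,0,0.5],
    [0,0,1],
    [0,0,1],
    [0,0,1],
    [0,0,1],
    [0,0,1],
    [-0.2,0.8,1],
    [-0.2,0.9,0.5],
    [-0.2,1,0],
    [-0.2,1,0],
    [-0.2,1,0],
    [-0.2,1,0],
  ],
  turn=[0,0,0,0,0,0,-0.25,-0.25,-0.25,-0.25,-0.25,-0.25],
)

```text
time: 5.55
ee_pos: [0.5381, -0.0274, 0.2511]
eef_rot: [0.692, 0.722, 0.0, 0.0]
ft_force: [0.4, 1.0, -1.7]
width: 0.0099
grip_force: 30.0
```

Emit:
step_arm(
  delta_pos=[
    [-0.2,1,0],
    [-0.2,1,0],
    [-0.2,1,0],
    [-0.2,0.8,0],
    [-0.2,0.4,0],
    [0,0,0],
    [0,0,0],
    [0,0,0],
  ],
  turn=[-0.25,-0.25,-0.25,-0.25,-0.29,0,0,0],
)

```text
time: 6.35
ee_pos: [0.5137, 0.0753, 0.2503]
eef_rot: [0.746, 0.666, 0.0, 0.0]
ft_force: [0.1, 0.2, -2.4]
width: 0.0094
grip_force: 30.0
```

Run:
```python
from yaw import *
p,a,s=ty();print(np.round(p,4),a,s['ft_force'],s['width'])
c=shot('wrist','w2.png');np.savez('w2.npz',**c);P=pts(c).reshape(-1,3)
print(np.linalg.inv(c['view'])[:3].round(3))
yaw=np.radians(-6.4);ex=np.array([np.cos(yaw),np.sin(yaw)]);ey=np.array([-ex[1],ex[0]])
d=P[:,:2]-[.5265,.2063];x=d@ex;y=d@ey;z=P[:,2]
for nm,m in dict(pinp=(abs(y-.032)<.015)&(abs(x)<.014)&(z>.126)&(z<.14),pinm=(abs(y+.032)<.015)&(abs(x)<.014)&(z>.126)&(z<.14),bar=(abs(y)<.06)&(abs(x)<.03)&(z>.104)&(z<.114),knob=(z>.145)&(z<.16)&(y>.07)).items():
    q=P[m]
    if len(q)>3: print(nm,len(q),q.mean(0).round(4),q[:,2].max(),cv2.minAreaRect((q[:,:2]*1000).astype(np.float32)))
h=(abs(P[:,0]-p[0])<.07)&(abs(P[:,1]-p[1])<.09)&(z>.21)&(z<.26)
q=P[h];print('plate',len(q),q.mean(0),cv2.minAreaRect((q[:,:2]*1000).astype(np.float32)))
```

```text
[0.5137 0.0753 0.2503] 173.50957558250082 [ 0.10117525  0.17606941 -2.43780792] 0.009421874079172674
[[ 0.994  0.108  0.032  0.522]
 [-0.112  0.95   0.291  0.156]
 [ 0.001 -0.293  0.956  0.413]]
pinp 99 [0.5302 0.2371 0.1318] 0.13430115070979226 ((530.3609619140625, 237.37423706054688), (7.597890377044678, 7.317946434020996), 24.950481414794922)
pinm 69 [0.5227 0.1742 0.1325] 0.13476752606057613 ((522.880615234375, 174.31185913085938), (7.2864227294921875, 7.201830863952637), 37.411231994628906)
bar 3737 [0.5257 0.1993 0.1109] 0.11360514913003678 ((525.566650390625, 197.94610595703125), (102.38893127441406, 30.083866119384766), 83.25872802734375)
plate 12527 [0.51657807 0.10577681 0.24242053] ((513.3193969726562, 76.03243255615234), (120.74848937988281, 97.9542007446289), 83.66163635253906)
```

View pics/w2.png

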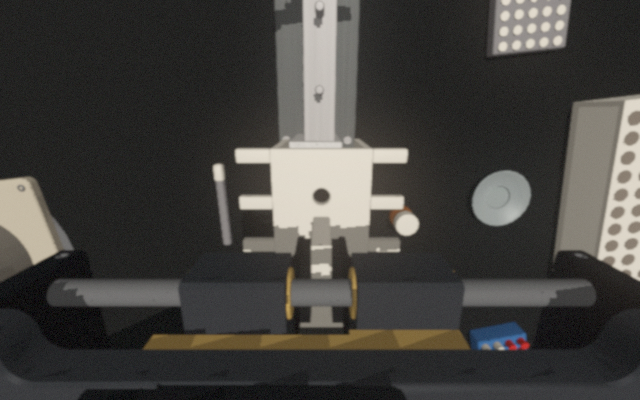

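The wrist view shows the two pins at (320,6) and (319,90) in line with the hanger's visible hole at (321,196). Next I compare the hole with the pins in this same picture.

Run:
```python
from h import *
c=dict(np.load('w2.npz'));K=c['mtx'];T=np.linalg.inv(c['view']);g=cv2.cvtColor(c['image'],cv2.COLOR_RGB2GRAY)
def ray(u,v,z):
    d=T[:3,:3]@np.array([(u-K[0,2])/K[0,0],-(v-K[1,2])/K[1,1],-1]);t=(z-T[2,3])/d[2];return T[:3,3]+t*d
w=(g[180:212,305:337]<130).astype(np.uint8)
n,l,st,ce=cv2.connectedComponentsWithStats(w);print(st,ce+[305,180])
P=pts(c)
print('plate z',np.median(P[165:180,300:340,2]))
for s,e in zip(st[1:],ce[1:]):
    if s[4]>60:
        print('hole',ray(*(e+[305,180]),.2422).round(4), 'top/bot edges v',s)
yaw=np.radians(-6.4);print('hole exp from rect', np.array([.5133,.0760])+.032*np.array([-np.sin(yaw),np.cos(yaw)]))
w=P[:,:,2]
for v0,v1 in((0,20),(78,105)):
    m=((w[v0:v1,300:340]>.1285)&(w[v0:v1,300:340]<.14)).astype(np.uint8);n,l,st,ce=cv2.connectedComponentsWithStats(m)
    i=1+st[1:,4].argmax();print('pin px',ce[i]+[300,v0],st[i],ray(*(ce[i]+[300,v0]),.132).round(4))
```

```text
[[  0   0  32  32 854]
 [  9   9  15  14 170]] [[320.38758782 195.4882904 ]
 [321.06470588 195.55882353]]
plate z 0.24234857987420894
hole [0.5167 0.1086 0.2422] top/bot edges v [  9   9  15  14 170]
hole exp from rect [0.51686701 0.10780057]
pin px [319.68478261   6.44565217] [15  1 10 12 92] [0.5302 0.2373 0.132 ]
pin px [319.34782609  89.56521739] [15  7  9 10 69] [0.5227 0.1742 0.132 ]
```

Emit:
step_arm(
  delta_pos=[
    [0.09,0.67,0],
    [0.09,0.9,0],
    [0.09,0.9,0],
    [0.09,0.9,0],
    [0.09,0.9,0],
    [0.08,0.9,0],
    [0,0,-0.5],
    [0,0,-0.9],
    [0,0,-1],
    [0,0,-0.8],
    [0,0,-0.5],
    [0,0,-0.13],
  ],
  turn=[-0.05,0,0,0,0,0,0,0,0,0,0,0],
)

```text
time: 7.6
ee_pos: [0.5263, 0.2044, 0.1528]
eef_rot: [0.748, 0.664, -0.001, -0.0]
ft_force: [0.3, 0.2, -1.0]
width: 0.0098
grip_force: 30.0
```

Emit:
step_arm(
  delta_pos=[
    [0,0,0],
    [0,0,0],
    [0,0,0],
  ],
  turn=[0,0,0],
)

```text
time: 7.9
ee_pos: [0.5272, 0.2059, 0.1553]
eef_rot: [0.748, 0.664, 0.001, 0.0]
ft_force: [0.9, -1.1, -1.4]
width: 0.0097
grip_force: 30.0
```

Run:
```python
from yaw import *
p,a,s=ty();print(np.round(p,4),a-180,s['ft_force'],s['width'])
c=shot('wrist','w3.png');np.savez('w3.npz',**c);P=pts(c);z=P[:,:,2]
h=(abs(P[...,0]-p[0])<.07)&(abs(P[...,1]-p[1])<.08)&(z>.125)&(z<.153)
q=P[h];print('plate',len(q),np.median(q[:,2]),cv2.minAreaRect((q[:,:2]*1000).astype(np.float32)))
cv2.imwrite('pics/w3c.png',cv2.resize(c['image'][90:290,200:440,::-1],(720,600)))
```

```text
[0.5272 0.2059 0.1553] -6.7989624348431335 [ 0.91461803 -1.12520073 -1.36436376] 0.009729048969859783
plate 12274 0.1473121227810767 ((526.6651611328125, 206.65863037109375), (120.51924896240234, 98.2899169921875), 83.30909729003906)
```

View pics/w3c.png

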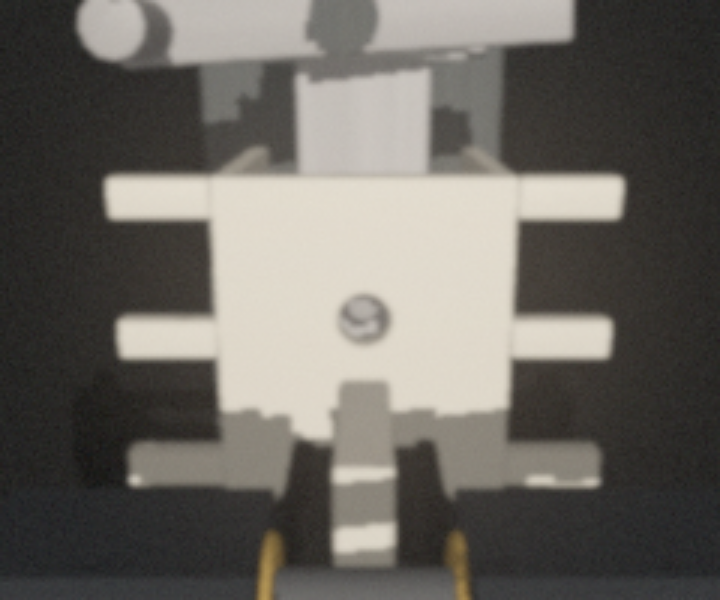

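The pin shows through the hole at crop (363,318), nearly centred. I'll go down slowly and watch the force.

Emit:
step_arm(
  delta_pos=[
    [0,-0.02,-0.1],
    [0,0,-0.1],
    [0,0,-0.08],
    [0,0,-0.06],
    [0,0,-0.06],
    [0,0,0],
  ],
  turn=[0,0,0,0,0,0],
)

```text
time: 8.55
ee_pos: [0.5266, 0.2051, 0.1441]
eef_rot: [0.748, 0.664, -0.0, -0.0]
ft_force: [-1.2, -0.9, -1.8]
width: 0.0098
grip_force: 30.0
```

Emit:
step_arm(
  delta_pos=[
    [0,0,-0.04],
    [0,0,-0.04],
    [0,0,0],
  ],
  turn=[0,0,0],
)

```text
time: 8.85
ee_pos: [0.5266, 0.2051, 0.1422]
eef_rot: [0.748, 0.664, -0.0, -0.0]
ft_force: [-0.3, 0.7, -1.2]
width: 0.0102
grip_force: 30.0
```

The tool is past tip height with no force, so the pins are in the holes. I'll continue gently.

Emit:
step_arm(
  delta_pos=[
    [0,0,-0.08],
    [0,0,-0.08],
    [0,0,-0.08],
    [0,0,0],
  ],
  turn=[0,0,0,0],
)

```text
time: 9.25
ee_pos: [0.5265, 0.205, 0.1359]
eef_rot: [0.748, 0.664, -0.0, -0.0]
ft_force: [0.1, 0.4, -1.9]
width: 0.0101
grip_force: 30.0
```

Emit:
step_arm(
  delta_pos=[
    [0,0,-0.08],
    [0,0,-0.08],
    [0,0,-0.08],
    [0,0,0],
  ],
  turn=[0,0,0,0],
)

```text
time: 9.65
ee_pos: [0.5265, 0.2051, 0.13]
eef_rot: [0.748, 0.664, -0.0, -0.0]
ft_force: [0.4, 0.3, -2.5]
width: 0.0096
grip_force: 30.0
```

Emit:
step_arm(
  delta_pos=[
    [0,0,-0.06],
    [0,0,-0.04],
    [0,0,0],
  ],
  turn=[0,0,0],
)

```text
time: 9.95
ee_pos: [0.5266, 0.2051, 0.1277]
eef_rot: [0.748, 0.664, -0.0, -0.0]
ft_force: [0.4, -0.0, -2.0]
width: 0.0099
grip_force: 30.0
```

Emit:
step_arm(
  delta_pos=[
    [0,0,-0.05],
    [0,0,-0.05],
    [0,0,0],
  ],
  turn=[0,0,0],
)

```text
time: 10.25
ee_pos: [0.5265, 0.2051, 0.1251]
eef_rot: [0.748, 0.664, -0.0, -0.0]
ft_force: [0.5, -0.2, -2.2]
width: 0.0098
grip_force: 30.0
```

Emit:
step_arm(
  delta_pos=[
    [0,0,-0.03],
    [0,0,0],
    [0,0,0],
  ],
  turn=[0,0,0],
)

```text
time: 10.55
ee_pos: [0.5267, 0.2051, 0.1247]
eef_rot: [0.748, 0.664, 0.0, 0.0]
ft_force: [-0.9, -0.6, 0.7]
width: 0.0096
grip_force: 30.0
```

Light contact at the expected home height. I'll let go and check the fit.

Emit:
step_arm(
  delta_pos=[
    [0,0,0],
    [0,0,0],
    [0,0,0],
    [0,0,0],
    [0,0,0],
    [0,0,0],
  ],
  turn=[0,0,0,0,0,0],
  grip=0.3,
)

```text
time: 11.15
ee_pos: [0.5267, 0.2051, 0.1246]
eef_rot: [0.748, 0.664, 0.0, 0.0]
ft_force: [-0.4, -0.3, 1.0]
width: 0.05
grip_force: 0.0
```

Emit:
step_arm(
  delta_pos=[
    [0,0,0.3],
    [0,0,0.8],
    [0,0,1],
    [0,0,1],
    [0,0,0.9],
    [0,0,0],
    [0,0,0],
  ],
  turn=[0,0,0,0,0,0,0],
)

```text
time: 11.85
ee_pos: [0.5268, 0.2052, 0.225]
eef_rot: [0.748, 0.664, 0.0, 0.0]
ft_force: [0.1, -0.3, 0.1]
width: 0.0612
grip_force: 0.0
```

Run:
```python
from yaw import *
p,a,s=ty();print(np.round(p,4),a-180,s['ft_force'],s['width'])
for n in('wrist','scene','top'):
    c=shot(n,n+'4.png');np.savez(n+'4.npz',**c);P=pts(c);z=P[:,:,2]
    yaw=np.radians(-6.7);ex=np.array([np.cos(yaw),np.sin(yaw)]);ey=np.array([-ex[1],ex[0]])
    d=P[...,:2]-[.5266,.2058];x=d@ex;y=d@ey
    h=(abs(x)<.027)&(abs(y)<.058)&(z>.109)&(z<.122)
    q=P[h];A=np.c_[q[:,:2]-q[:,:2].mean(0),np.ones(len(q))];k=np.linalg.lstsq(A,q[:,2],rcond=None)[0]
    print(n,'plate',len(q),np.median(q[:,2]),'slope',k[:2].round(4),cv2.minAreaRect((q[:,:2]*1000).astype(np.float32)))
    m=(z>.146)&(z<.16)&(y>.06)&(y<.15)&(abs(x)<.07);print('knob',m.sum(),P[m].mean(0),P[m][:,2].max())
    m=(z>.1225)&(z<.135)&(y>.07)&(y<.13)&(abs(x)<.07);print('keeper',m.sum(),cv2.minAreaRect((P[m][:,:2]*1000).astype(np.float32)))
```

```text
[0.5268 0.2052 0.225 ] -6.794511176658915 [ 0.05837109 -0.34999966  0.12905933] 0.06118943112166196
wrist plate 5991 0.11678045211642069 slope [0.0005 0.0003] ((526.5942993164062, 205.80477905273438), (115.97964477539062, 53.975040435791016), 83.30651092529297)
knob 223 [0.49393914 0.29805018 0.15260462] 0.15468073952533867
keeper 1818 ((533.4029541015625, 295.8347473144531), (14.01270866394043, 90.89073944091797), 86.6159896850586)
scene plate 890 0.11484834066838578 slope [-0.0044  0.0008] ((526.5949096679688, 205.71864318847656), (115.56869506835938, 53.919227600097656), 83.3482666015625)
knob 31 [0.49416638 0.29960575 0.15034917] 0.15307396383421668
keeper 281 ((534.2366943359375, 297.212158203125), (15.180407524108887, 91.14175415039062), 86.44317626953125)
top plate 662 0.11469696196347146 slope [0.0058 0.0019] ((525.9984130859375, 200.75160217285156), (105.7835693359375, 53.80925750732422), 83.20262908935547)<stdin>:10: RuntimeWarning: Mean of empty slice.
  ret = um.true_divide(
Traceback (most recent call last):
ValueError: zero-size array to reduction operation maximum which has no identity
```

All is home: plate flat at 0.116 and centred at (0.5266, 0.2058). The keeper's pivot is about (0.5335, 0.296) and its knob (0.4938, 0.298), at about 1.63 rad. Next I go above the knob with the closing line along its tangent.

Emit:
step_arm(
  delta_pos=[
    [-0.1,0.3,0],
    [-0.1,0.3,0],
    [-0.1,0.3,0],
    [-0.1,0.3,0],
    [-0.1,0.3,0],
    [-0.1,0.3,0],
    [-0.1,0.3,0],
    [-0.1,0.3,0],
    [-0.1,0.3,0],
    [-0.1,0.3,0],
    [-0.1,0.3,0],
    [-0.1,0.3,0],
  ],
  turn=[1,1,1,1,1,1,1,1,1,1,1,1],
  grip=0.6,
)

```text
time: 13.2
ee_pos: [0.4963, 0.2952, 0.2237]
eef_rot: [0.122, 0.993, -0.0, -0.001]
ft_force: [-0.2, -0.6, 0.3]
width: 0.0347
grip_force: 0.0
```

Emit:
step_arm(
  delta_pos=[
    [-0.1,0.1,0],
    [0,0,0],
    [0,0,0],
    [0,0,0],
  ],
  turn=[0.9,0.7,0,0],
)

```text
time: 13.6
ee_pos: [0.494, 0.2974, 0.224]
eef_rot: [0.03, 1.0, -0.0, -0.0]
ft_force: [0.0, -0.6, 0.2]
width: 0.035
grip_force: 0.0
```

Run:
```python
from yaw import *
p,a,s=ty();print(np.round(p,4),a,s['width'],s['joint_positions'])
```

```text
[0.494  0.2974 0.224 ] 86.55890915145869 0.03495268354237112 [ 0.20313811  0.40477473 -1.04910935  1.54962782  0.35365537  1.39378454
  0.63674634]
```

Emit:
step_arm(
  delta_pos=[
    [0,0.02,-0.6],
    [0,0,-1],
    [0,0,-0.8],
    [0,0,-0.6],
    [0,0,-0.4],
    [0,0,-0.28],
    [0,0,0],
  ],
  turn=[0,0,0,0,0,0,0],
)

```text
time: 14.3
ee_pos: [0.494, 0.298, 0.1319]
eef_rot: [0.029, 1.0, -0.0, -0.0]
ft_force: [0.5, 0.4, -0.0]
width: 0.0346
grip_force: 0.0
```

Emit:
step_arm(
  delta_pos=[
    [0,0,0],
    [0,0,0],
    [0,0,0],
    [0,0,0],
    [0,0,0],
  ],
  turn=[0,0,0,0,0],
  grip=0.8,
  newtons=4,
)

```text
time: 14.8
ee_pos: [0.4943, 0.2982, 0.1328]
eef_rot: [0.029, 1.0, 0.0, 0.0]
ft_force: [0.4, 0.5, 0.1]
width: 0.0179
grip_force: 0.0
```

Run:
```python
from yaw import *
p,a,s=ty();print(np.round(p,4),a,s['width'],s['ft_force'])
c=np.array([.5335,.2959]);n=13
A=np.radians(np.linspace(176.6,83.3,n+1));k=c+.04*np.c_[np.cos(A),np.sin(A)]
print(np.round(np.diff(k,axis=0)/.025,2).tolist(), np.radians(93.3)/n/.12)
```

```text
[0.4943 0.2982 0.1328] 86.70848251162101 0.017897134274046565 [0.39279455 0.47972851 0.09997947]
[[0.02, 0.2], [0.05, 0.19], [0.07, 0.19], [0.1, 0.18], [0.12, 0.16], [0.14, 0.15], [0.15, 0.13], [0.17, 0.11], [0.18, 0.09], [0.19, 0.06], [0.2, 0.04], [0.2, 0.01], [0.2, -0.01]] 1.0438411487889163
```

Emit:
step_arm(
  delta_pos=[
    [0.02,0.2,0],
    [0.05,0.19,0],
    [0.07,0.19,0],
    [0.1,0.18,0],
    [0.12,0.16,0],
    [0.14,0.15,0],
    [0.15,0.13,0],
  ],
  turn=[-1,-1,-1,-1,-1,-1,-1],
)

```text
time: 15.5
ee_pos: [0.5104, 0.3278, 0.1325]
eef_rot: [0.436, 0.9, -0.001, -0.0]
ft_force: [-0.3, -2.5, 0.4]
width: 0.0173
grip_force: 0.9
```

Emit:
step_arm(
  delta_pos=[
    [0.17,0.11,0],
    [0.18,0.09,0],
    [0.19,0.06,0],
    [0.2,0.04,0],
    [0.2,0.01,0],
    [0,0,0],
  ],
  turn=[-1,-1,-1,-1,-1,0],
)

```text
time: 16.1
ee_pos: [0.5341, 0.3359, 0.1325]
eef_rot: [0.681, 0.732, 0.0, 0.0]
ft_force: [-1.0, 0.5, 0.5]
width: 0.0177
grip_force: 0.0
```

```bash
cat > k.py <<'E'
from yaw import *
import sys
p,a,s=ty();print(np.round(p,4),a,s['width'],s['ft_force'])
for n in ('wrist','scene','top'):
    c=shot(n,n+sys.argv[1]+'.png');P=pts(c);z=P[...,2]
    yaw=np.radians(-6.7);ex=np.array([np.cos(yaw),np.sin(yaw)]);ey=np.array([-ex[1],ex[0]])
    d=P[...,:2]-[.5335,.2959];x=d@ex;y=d@ey
    m=(z>.122)&(z<.131)&(abs(x)<.05)&(abs(y)<.05)
    if m.sum()>20: print(n,'keeper',m.sum(),cv2.minAreaRect((P[m][:,:2]*1000).astype(np.float32)),'arm',x[m&(y<-.02)].mean(),y[m].min())
E
python3 k.py 5
```

```text
[0.5341 0.3359 0.1325] 4.0831110527898185 0.01769114897067669 [-0.98176622  0.47303305  0.54856965]
wrist keeper 762 ((532.7807006835938, 307.05267333984375), (13.833979606628418, 70.49654388427734), 3.3915317058563232) arm 0.002688647420254182 -0.024367652113729526
scene keeper 50 ((534.9170532226562, 258.9473571777344), (15.867133140563965, 17.09525489807129), 6.036877155303955) arm 0.006824711391871622 -0.045811661787249706
top keeper 166 ((533.2966918945312, 291.3243408203125), (13.898272514343262, 83.8612060546875), 3.395796298980713) arm 0.005348119496335693 -0.046394358524436664
```

The keeper is at about 0.18 rad, still roughly 7 mm of knob travel short. I'll push gently on to the stop.

Emit:
step_arm(
  delta_pos=[
    [0.1,0,0],
    [0.1,0,0],
    [0.08,-0.02,0],
    [0,0,0],
  ],
  turn=[-0.6,-0.6,-0.3,0],
)

```text
time: 16.65
ee_pos: [0.5407, 0.3355, 0.1326]
eef_rot: [0.743, 0.669, 0.0, -0.0]
ft_force: [0.1, 0.6, -0.1]
width: 0.0171
grip_force: 0.2
```

Emit:
step_arm(
  delta_pos=[
    [0.04,0,0],
    [0.04,0,0],
    [0,0,0],
  ],
  turn=[0,0,0],
)

```text
time: 16.95
ee_pos: [0.5417, 0.3356, 0.1324]
eef_rot: [0.743, 0.669, -0.001, -0.001]
ft_force: [-6.1, -0.5, 2.0]
width: 0.0175
grip_force: 2.9
```

```bash
python3 k.py 6
```

```text
[0.5417 0.3356 0.1324] 174.02607503922044 0.017535822627331638 [-6.14988692 -0.54155378  1.95020489]
wrist keeper 753 ((534.7601928710938, 307.270263671875), (70.18302154541016, 13.966326713562012), 83.08012390136719) arm -0.00034187559912324467 -0.023634560185065046
top keeper 172 ((534.7422485351562, 293.9010314941406), (89.37545776367188, 23.408296585083008), 76.31002044677734) arm -0.00020114871529531092 -0.04693329293106274
```

The stop is felt at 6 N and the keeper lies along the bar (83.1°). I'll back off to centre on the knob, then rise clear.

Emit:
step_arm(
  delta_pos=[
    [-0.07,0,0],
    [-0.05,0,0],
    [0,0,0],
  ],
  turn=[0,0,0],
  grip=0.7,
)

```text
time: 17.4
ee_pos: [0.5401, 0.3353, 0.1327]
eef_rot: [0.744, 0.669, 0.0, 0.0]
ft_force: [0.9, -0.2, 0.1]
width: 0.0249
grip_force: 0.0
```

Emit:
step_arm(
  delta_pos=[
    [0,0,0.3],
    [0,0,0.7],
    [0,0,1],
    [0,0,1],
    [0,0,1],
    [0,0,0],
    [0,0,0],
    [0,0,0],
  ],
  turn=[0,0,0,0,0,0,0,0],
)

```text
time: 18.2
ee_pos: [0.5397, 0.335, 0.2318]
eef_rot: [0.744, 0.668, -0.001, 0.0]
ft_force: [0.1, 0.2, -0.3]
width: 0.0262
grip_force: 0.0
```

```bash
python3 k.py 7
python3 - <<'E'
from h import *
a=shot('scene');P=pts(a);z=P[...,2]
h=(abs(P[...,0]-.5266)<.03)&(abs(P[...,1]-.2058)<.05)&(z>.109)&(z<.122);q=P[h]
A=np.c_[q[:,:2]-q[:,:2].mean(0),np.ones(len(q))];print(np.median(q[:,2]),np.linalg.lstsq(A,q[:,2],rcond=None)[0])
cv2.imwrite('pics/fin.png',cv2.resize(a['image'][180:330,340:500,::-1],(640,600)))
E
```

```text
[0.5397 0.335  0.2318] 173.8898476613448 0.026186801831497863 [ 0.06402618  0.18391077 -0.263536  ]
wrist keeper 941 ((533.96337890625, 298.5123291015625), (86.97030639648438, 13.640775680541992), 83.49422454833984) arm -2.7045085640751336e-05 -0.04085602570165491
scene keeper 294 ((533.3554077148438, 296.8761291503906), (92.17963409423828, 16.99812889099121), 83.82328796386719) arm 0.0004290182512913748 -0.045154588983874075
top keeper 173 ((533.3699951171875, 295.920166015625), (92.5026626586914, 14.042917251586914), 83.05709075927734) arm 5.875576232892313e-05 -0.04626716635198782
0.11485763170001917 [-0.00964617  0.00410885  0.11498848]
```

View pics/fin.png

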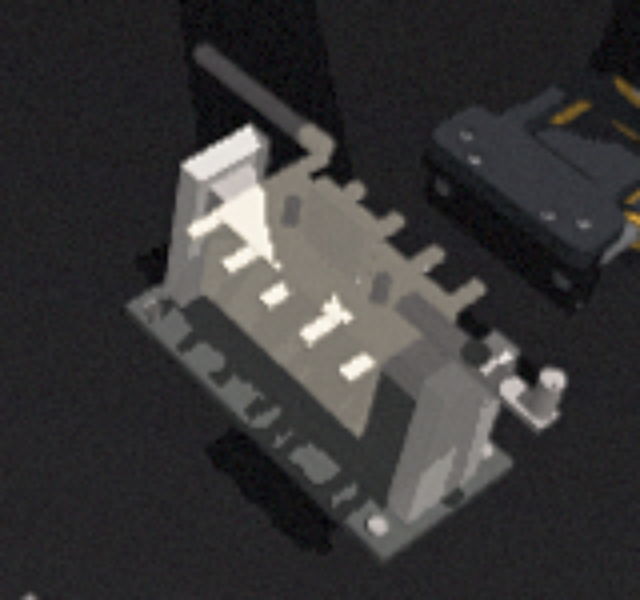

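The crop shows the hanger seated on the bar with both pins up through it at (291,210) and (380,288). The keeper lies over the plate end at (430,320), its knob is outward at (545,385), and the gripper is clear.

```bash
python3 -c "from bench import *; print(close_job())"
```

```text
the job is handed in; nothing more can be done
None
```

I hung the hanger flat on the bar with both pins through its holes, turned the keeper to its stop over the plate end, moved the gripper clear, and handed the job in at about 18 s; the verdict was not shown.

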